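# Third hand for fitting a drawer pull

### The arm

A 7-joint arm with a two-finger parallel gripper is mounted at the origin on the work surface. World frame = base frame: x ahead of the robot, y to its left, z up, the work surface at z = 0. Lengths are in mm, angles in rad, forces in N, time in s.
With the tool pointing down it reaches from about 400 to 850 mm from the base axis. Payload 4.5 kg.
Tool frame: the origin (TCP) lies midway between the tips of the shut fingers; the grasp point (between the pads) lies 19 mm behind it (ctrl.grip_depth is the distance from the TCP to the grasp point, in mm); y points along the fingers, z is the direction in which the jaws open and shut, and the axes are right-handed (so a half turn about y gives the same grasp; the last joint's range is limited). The gripper opens to 85 mm and grips with 20 to 120 N. Pads are 22 mm wide; open, the fingers measure 114 mm over their backs; the gripper's body (76 mm by 85 mm) begins 54 mm behind the grasp point. The pads swing forward as they close: fully open they stand 13 mm farther back than shut.
Start: joints at [1.369, 0.689, -0.195, 1.565, 0.157, 0.902, -0.215], TCP at [146.041, -607.722, 231.317] pointing down, gripper open.
Joint ranges: [-3.01, 3.01], [-0.46, 2.08], [-1.47, 1.51], [0.13, 2.56], [-1, 4.14], [0.04, 2.09], [-2.66, 2.66]. Speed limits (rad/s): [2.57, 2.57, 3.14, 3.14, 3.14, 3.14, 3.14].

### API

Orientations are given as a unit quaternion [w, x, y, z].
In Python, from cell import status, eyes, ctrl gives the robot as it stands.
- The arm moves only by the tool play_rows, never from a script. Its argument "targets" is a list of rows, each a list of 4 numbers: the shift along the tool's x, y, z in cm, then the turn about the tool's y in degrees. A call has 1 to 5 rows; each row is the pose to reach, as a shift and turn from the pose commanded when the call began, along the tool's axes at that moment; what a row does not reach only later rows make up. A row lasts 1/8 s, in which the tool goes at most 62.5 mm and 10.7 degrees, less where a joint would pass 70% of its speed; a pose out of reach is approached as far as the arm can. A call with a gripper value outside its range is refused whole. "jaw" is the opening, from 0 (shut) to 1 (fully open), set as the call begins (left out, the last holds). The fingers move at their own pace and stop on an object; the grip force is fixed at half the most. Time passes only in rows, so rows that repeat a pose let the fingers close. It gives the time, the measured TCP pose, the force and the opening at its end, in the units of the state.
- status.observe(): the state, without advancing time (a new reading comes with each control period).
- eyes.grab_frame(name): name is "scene" or "top" or "wrist"; returns a dict with "image" (420x560x3 uint8, red, green, blue), "range_z" (420x560 float32, mm along the optical axis (not along the pixel's ray), 0 where there is no reading), "intrinsics" (3x3 intrinsics, pixels), "R" (3x3) and "t" (3): a world point X has camera coordinates R X + t. Camera axes: x right, y down, z forward; pixel columns grow to the right and rows downward; lengths in mm; the calibration is good to about 2 mm. A picture is of the moment at which its call begins.
- ctrl.sign_off(): hands the job in, once; it reports no verdict.
The state is a dict: "t": time; "qpos": joint angles; "dq": joint speeds; "effort": joint torques, N m; "ee_pos": TCP position; "ee_rot": TCP orientation; "contact_force": force on the tool from outside, world axes, zero at the start; "wrist_torque": the same for the moment, N m; "gripper_width": finger opening in mm.
Only numpy, scipy, OpenCV 4.12 (cv2) and the standard library are available. Lean on these libraries where they do the work, as an engineer would, in place of code of your own. Each camera call takes 0.05 s, during which the arm holds its last target.

### The job

Take the T-shaped wooden drawer pull out of the bin and hold its back plate flat against the drawer front in the spring-backed jig, between the two upright strips, its lower edge on or just above the base board. Press gently until the drawer front's face is level with the black marks on the side rails (about 10 N), keep it there for three seconds and finish still gripping and pressing it, for a colleague to screw it on. Leave everything else where it is.

Things in the scene. Friction and masses are not known exactly. Their poses are not given: they have to be found in the camera images.
- pull_centre (a point): Drawer pull, brown wood, about 0.11 kg, T-shaped from above, upright in the bin: a grip bar 36 (x) x 28 (y) x 60 (z) mm and on the bar's +x end a back plate 10 x 60 x 60 mm. This point is the centre of the grip bar, 30 mm above the underside; grasp the bar across its 28 mm. Axes: z up, +x from the bar to the back plate, y across the bar.
- pull_back (a point): Centre of the pull's flat back face (the outer face of the back plate), 28 mm along the pull's +x from pull_centre, 30 mm above the underside; the same axes.
- bin_floor (a point): Centre of the inner floor (5 mm above the table) of the open grey bin, 300 x 300 mm outside, 55 mm high, walls 5 mm, fixed. The pull stands near the middle of one quarter; in the others: a round wooden knob (36 mm tall), a steel angle (40 x 30 x 40 mm), a round rubber foot (36 mm across, 22 mm tall).
- jig_origin (a point): On the table under the resting drawer front's face, half-way across. Jig fixed; axes: z up, +x the way to press, y along the drawer front. Base board 12 mm thick, 250 x 250 mm, x -95 to 155 mm. Aluminium side rails (20 mm wide at y = +-112 mm, top 42 mm above the table, x -30 to 70 mm) have black marks, 6 mm wide, centred at x = 20 mm. Dark block behind, as high.
- front_face (a point): Centre of the front face of the upright drawer front (190 wide, 12 thick, 56 mm tall, top 70 mm above the table); moves with it; 42 mm above the table, as pull_centre is when the pull stands on the base board. Axes as jig_origin's: +x into the drawer front. Two aluminium strips, 14 mm wide, stand 10 mm out of the face, inner edges at y = +-38 mm (gap 76 mm).
- drawer_front (a joint): How far the drawer front is pushed back along the jig's +x, in m: 0 at rest, spring 500 N/m without preload (0.020 is 10 N and level with the black marks), hard stop at 0.030.

How it is judged (in metres and radians):
On the way, in this order (a step that is already met when the one before it is completed fails the run):
1. the pull is gripped and lifted clear of the bin (height (world z) of pull_centre above 0.1 m and contact force between the fingers and pull above 1 N), for 0.2 s.
2. the pull is pressed flat on the drawer front, between the strips, with 7 to 13 N for 2 s (contact force between pull and drawer_front between 7 and 13 N and value of joint drawer_front between 0.014 and 0.026 m and x of pull_back in the frame of front_face between -0.005 and 0.004 m and y of pull_back in the frame of front_face between -0.012 and 0.012 m and z of pull_back in the frame of front_face between -0.006 and 0.015 m and angle between the x axis of pull_centre and the x axis of front_face, either way round below 0.1 rad and angle between pull_centre's own z axis and vertical below 0.1 rad and contact force between the fingers and pull above 2 N and contact force between each of the arm, the fingers and drawer_front below 0.5 N), for 2 s.
At the end, for the whole second after the job is handed in: Pull still gripped, pressed on the drawer front with 7-13 N (front 14-26 mm back), at rest; back within 5 mm of the face and 12 mm of its middle, lower edge at most 15 mm above the base board, square and upright within 0.1 rad; robot not touching the front (all of step 2 and linear speed of pull below 0.01 m/s); the arm keeps its last pose, push and grip.
It fails at once if the pull is rammed against the drawer front with more than 22 N (contact force between pull and drawer_front above 22 N).
It fails at once if another thing in the bin or on the table is moved by more than 30 mm (distance of any of round_knob, angle, foot, screwdriver, tape_roll, mug, glue from where it was at the start of the episode above 0.03 m).
It also fails if it takes over 53 s, if anything falls off the work surface, if the arm or the gripper's body presses on something with over 40 N, if the wrist force passes 120 N, or if a joint passes its speed limit or range.

## Working session

There is one attempt and no reset: what is moved stays moved. The work goes in short steps, Python scripts to look and compute and a tool call to move; the robot and the scene stay as the last step left them, time stands still between calls to the robot, and variables do not carry over. Pictures are saved under pics/ and viewed, and the job is handed in when it is done.

Besides the shell and the picture viewer there is one more tool, called as name(argument=value, ...), one argument or row to a line, values as JSON. play_rows: Moves the arm, as the interface text tells. Its arguments: {"type":"object","properties":{"targets":{"type":"array"},"jaw":{"type":"number"}},"required":["targets"]}

```bash
mkdir -p pics; ls; python3 - <<'E'
from cell import status, eyes, ctrl
import cv2
print(status.observe()); print(ctrl.grip_depth)
for n in("scene","top","wrist"):
    f=eyes.grab_frame(n); cv2.imwrite(f"pics/a_{n}.png",f["image"][:,:,::-1]); print(n,f["intrinsics"],f["R"],f["t"])
E
```

```text
pics
{'t': 0.0, 'qpos': array([ 1.36877048,  0.68997397, -0.19450629,  1.56640003,  0.15730568,
        0.90247979, -0.21509713]), 'dq': array([ 0.0012929 ,  0.00074913, -0.00050169,  0.00176262, -0.00021295,
       -0.00105328, -0.00240459]), 'effort': array([-2.49435254e-05, -5.39611530e+01, -1.26649026e+00, -1.58543730e+01,
        9.09074501e-03,  9.46517423e-03, -1.70573966e-06]), 'ee_pos': array([ 145.8163751 , -607.06181498,  230.47518063]), 'ee_rot': array([ 0.08308738, -0.08334488,  0.70284089, -0.70154459]), 'contact_force': array([-0.31674442,  0.73411306, -0.54423238]), 'wrist_torque': array([-0.04850045, -0.01134835, -0.03206369]), 'gripper_width': 85.63476403000284}
18.700000000000003
scene [[512.68419038   0.         276.92492608]
 [  0.         512.68419038 212.16921327]
 [  0.           0.           1.        ]] [[ 0.73896731  0.67371329 -0.00614186]
 [ 0.43597597 -0.48511381 -0.75801685]
 [-0.51366553  0.55747196 -0.65220605]] [-396.39137283 -203.45251    1359.70031392]
top [[440.5031972    0.         276.14784872]
 [  0.         440.5031972  206.43443654]
 [  0.           0.           1.        ]] [[ 0.0252885  -0.99919005 -0.0313007 ]
 [-0.99209495 -0.02123452 -0.12367986]
 [ 0.12291503  0.03418094 -0.99182839]] [ -5.63942791 536.46318156 958.68801963]
wrist [[329.08679548   0.         278.31708586]
 [  0.         329.08679548 207.48236591]
 [  0.           0.           1.        ]] [[ 0.23380931 -0.97228025 -0.00207697]
 [-0.93849153 -0.2262412   0.2608612 ]
 [-0.25410009 -0.05904256 -0.96537408]] [-623.667548    -33.80311542  379.83142021]
```

View pics/a_scene.png

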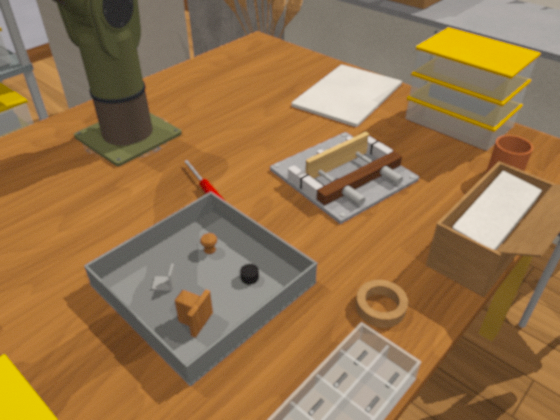

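View pics/a_top.png

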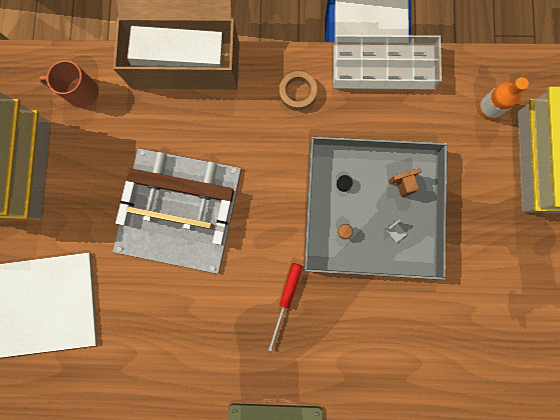

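View pics/a_wrist.png

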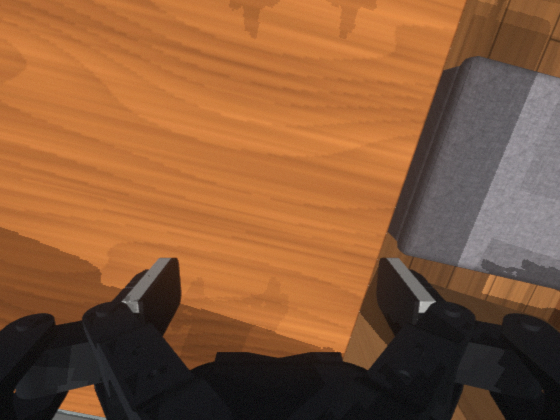

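The top view shows the pull in the bin near (407,181), plate toward the top of the image. The jig is around (178,210), with the light drawer front at about y=217 and the dark block behind it at y=185. Next I'll zoom in and measure.

```bash
cat > h.py <<'E'
from cell import status, eyes, ctrl
import cv2, numpy as np
def cloud(f):
    K=f["intrinsics"];d=f["range_z"];h,w=d.shape
    u,v=np.meshgrid(np.arange(w),np.arange(h))
    c=np.stack([(u-K[0,2])/K[0,0]*d,(v-K[1,2])/K[1,1]*d,d],-1)
    X=(c-f["t"])@f["R"]; X[d==0]=np.nan
    return X
def ray(f,u,v,z):
    K=f["intrinsics"];c=-f["R"].T@f["t"]
    r=f["R"].T@np.array([(u-K[0,2])/K[0,0],(v-K[1,2])/K[1,1],1])
    return c+r*(z-c[2])/r[2]
E
python3 - <<'E'
from h import *
f=eyes.grab_frame("top");I=f["image"][:,:,::-1]
a=cv2.resize(I[140:280,100:250],None,fx=4,fy=4,interpolation=cv2.INTER_CUBIC)
b=cv2.resize(I[130:290,295:455],None,fx=3.5,fy=3.5,interpolation=cv2.INTER_CUBIC)
cv2.imwrite("pics/b_jig.png",a);cv2.imwrite("pics/b_bin.png",b)
g=eyes.grab_frame("scene")["image"][:,:,::-1]
cv2.imwrite("pics/b_sj.png",cv2.resize(g[125:225,265:425],None,fx=4,fy=4,interpolation=cv2.INTER_CUBIC))
X=cloud(f)
for p in [(407,187),(405,176),(170,218),(170,215),(178,185),(330,210),(240,340),(120,216),(236,206)]: print(p,X[p[1],p[0]].round(1))
E
```

```text
(407, 187) [ 581.  -277.1   65.3]
(405, 176) [ 605.6 -273.6   63.3]
(170, 218) [501.6 236.2  69.7]
(170, 215) [508.3 236.9  68.6]
(178, 185) [579.7 230.2  40.4]
(330, 210) [ 534.3 -116.5    5.6]
(240, 340) [236.1  81.8  -1.2]
(120, 216) [505.8 356.2  45.6]
(236, 206) [539.2 101.5   2.8]
```

View pics/b_jig.png

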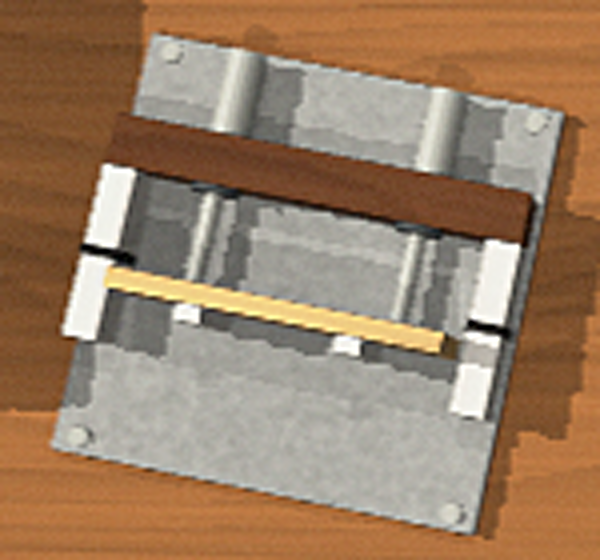

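View pics/b_bin.png

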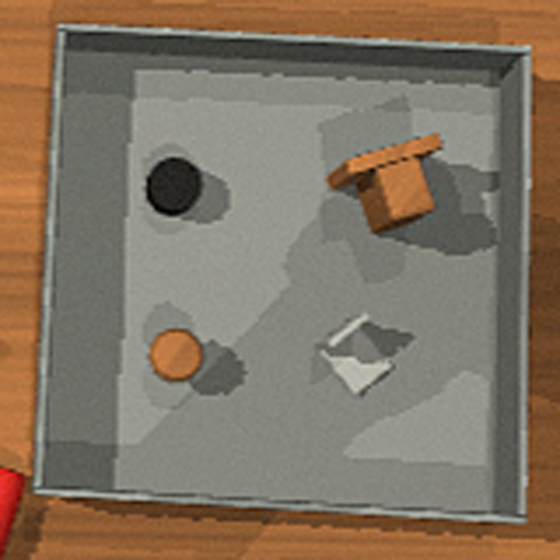

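View pics/b_sj.png

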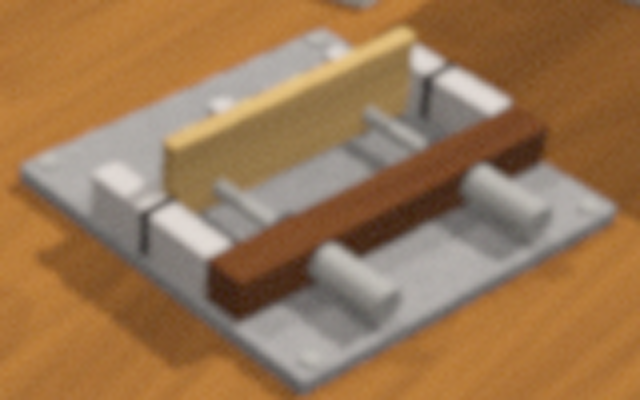

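```bash
cat > m.py <<'E'
from h import *
def planepts(f,mask,z):
    v,u=np.nonzero(mask)
    return np.array([ray(f,a,b,z)[:2] for a,b in zip(u,v)])
def rect(P):
    (c,s,a)=cv2.minAreaRect(P.astype(np.float32)); return c,s,a
if __name__=="__main__":
    f=eyes.grab_frame("top");I=f["image"];hsv=cv2.cvtColor(I,cv2.COLOR_RGB2HSV);X=cloud(f)
    roi=np.zeros(I.shape[:2],bool);roi[160:205,380:430]=1
    m=roi&(hsv[...,1]>90)&(X[...,2]>55)
    P=planepts(f,m,65);print("pull",m.sum(),rect(P),X[m][:,2].mean())
    # local along u-dir: find by pca-free: minAreaRect angle; hull print
    ap=cv2.approxPolyDP(cv2.convexHull(P.astype(np.float32)),4,True);print(ap[:,0].round(1))
    np.save("P.npy",P)
    roi=np.zeros(I.shape[:2],bool);roi[195:240,115:225]=1
    y=roi&(hsv[...,0]>15)&(hsv[...,0]<32)&(hsv[...,1]>70)&(X[...,2]>60)
    Q=planepts(f,y,70);print("front",y.sum(),rect(Q))
    roi[:]=0;roi[145:275,105:250]=1
    s=roi&(hsv[...,2]>215)&(hsv[...,1]<25)
    n,l,st,ce=cv2.connectedComponentsWithStats(s.astype(np.uint8))
    for i in range(1,n):
        if st[i,4]>4: print("white",ce[i].round(1),st[i,4],np.nanmedian(X[l==i],0).round(1))
    k=roi&(hsv[...,2]<60)&(X[...,2]>30)
    n,l,st,ce=cv2.connectedComponentsWithStats(k.astype(np.uint8))
    for i in range(1,n):
        if st[i,4]>3: print("black",ce[i].round(1),st[i,4],ray(f,*ce[i],42).round(1))
    o=I.copy();o[m]=(0,255,0);o[y]=(0,0,255);o[k]=(255,0,255)
    cv2.imwrite("pics/c_mask.png",cv2.resize(o[130:290,100:455],None,fx=2,fy=2)[:,:,::-1])
E
python3 m.py
```

```text
pull 354 ((593.1419677734375, -282.9997863769531), (46.39970016479492, 60.803226470947266), 18.055240631103516) 65.17893652956366
[[ 623.6 -303.6]
 [ 604.8 -249.4]
 [ 598.2 -249.4]
 [ 567.9 -277.1]
 [ 577.2 -300.8]]
front 483 ((503.5429382324219, 240.08740234375), (191.05137634277344, 11.999921798706055), 80.052490234375)
white [156.4 162.7] 48 [630.6 283.1  37.9]
white [207.3 171.5] 57 [611.8 165.7  37.5]
white [127.2 191.2] 152 [563.1 344.8  42.7]
white [150.5 194.9] 17 [557.  294.6  31.9]
white [201.3 205.6] 14 [535.  176.8  33. ]
white [223.3 210.1] 169 [524.8 124.7  42.6]
white [121.3 214.2] 149 [510.2 354.1  42.7]
white [146.4 217.9] 25 [500.5 287.7  71.5]
white [220.6 224.4] 21 [493.  128.3  43. ]
white [186.4 225.9] 25 [485.  199.5  70.6]
white [217.4 237.1] 104 [464.  135.7  42.5]
black [157.7 187.6] 9 [572.7 275.9  42. ]
black [179.5 191. ] 4 [565.8 225.7  42. ]
black [231.7 195.7] 15 [557.4 107.   42. ]
black [208.3 197.4] 9 [552.5 159.6  42. ]
black [125.6 202.6] 25 [536.7 346.8  42. ]
black [222.  221.7] 22 [498.4 126.6  42. ]
```

```bash
sleep 1; ls pics
```

```text
a_scene.png
a_top.png
a_wrist.png
b_bin.png
b_jig.png
b_sj.png
c_mask.png
```

View pics/c_mask.png

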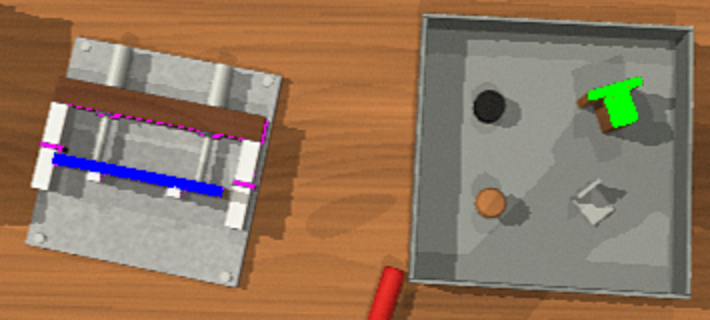

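```bash
cat > g.py <<'E'
from h import *
from scipy.spatial.transform import Rotation as R
def go(p,yaw,dz=0):
    """needed shift cm/turn deg: TCP to p (world mm), tool z axis along yaw+90 (deg), mod 180"""
    s=status.observe();q=s["ee_rot"];M=R.from_quat([q[1],q[2],q[3],q[0]]).as_matrix()
    sh=M.T@(np.array(p)-s["ee_pos"])/10
    zy=np.degrees(np.arctan2(M[1,2],M[0,2]));d=(yaw+90-zy+90)%180-90
    print("axes x",M[:,0].round(3),"y",M[:,1].round(3),"z",M[:,2].round(3))
    print("pos",s["ee_pos"].round(1),"t",round(s["t"],2),"F",s["contact_force"].round(1),"w",round(s["gripper_width"],1),"q",s["qpos"].round(2))
    print("SHIFT",sh.round(2),"TURN",round(-d,1),"(other",round(-d-180*np.sign(-d),1),")")
E
python3 - <<'E'
from g import *
P=np.load("P.npy")
for a in (17,18,19,20):
    ex=np.array([np.cos(np.radians(a)),np.sin(np.radians(a))]);ey=np.array([-ex[1],ex[0]])
    l=np.c_[P@ex,P@ey];b=l[l[:,0]<np.percentile(l[:,0],40)]
    xm=l[:,0].max();bar=l[l[:,0]<xm-13];pl=l[l[:,0]>xm-9]
    c=ex*(xm-28+1)+ey*(bar[:,1].min()+bar[:,1].max())/2
    print(a,np.ptp(l,axis=0),"barw",np.ptp(bar[:,1]),"platew",np.ptp(pl[:,1]),c,ex*(xm-28)+ey*(pl[:,1].min()+pl[:,1].max())/2)
f=eyes.grab_frame("top");
# bin corners inner top
for u,v in [(312,139),(446,145),(305,271),(444,279)]: print(ray(f,u,v,55).round(1))
go([588,-285,150],18.5)
E
```

```text
17 [46.59662951 60.70786467] barw 29.78104955494979 platew 60.70786467403474 [ 589.50836474 -283.58050003] [ 588.60593626 -284.04909308]
18 [46.40606263 60.79873901] barw 29.636284546524223 platew 60.7987390087369 [ 589.3423272  -283.59021505] [ 588.57536993 -284.46583126]
19 [46.65967421 60.87109346] barw 29.75582274019405 platew 60.87109345856646 [ 589.57339814 -283.37525246] [ 588.98464636 -284.73694661]
20 [46.97273926 60.92490598] barw 30.02141654998337 platew 60.92490598365703 [ 589.85914386 -283.21221218] [ 589.43863964 -284.98069073]
[687.6 -70.3  55. ]
[ 678.8 -366.5   55. ]
[394.7 -59.7  55. ]
[ 385.5 -355.8   55. ]
axes x [-0.972 -0.234  0.   ] y [-0.  0. -1.] z [ 0.234 -0.972 -0.   ]
pos [ 146.  -607.6  231.1] t 0.35 F [ 0.4 -0.1  0.1] w 85.2 q [ 1.37  0.69 -0.19  1.57  0.16  0.9  -0.22]
SHIFT [-50.52   8.12 -21.04] TURN -5.0 (other 175.0 )
```

play_rows(
  targets=[
    [-6,0,-2.5,-1],
    [-12,0,-5,-2],
    [-18,0,-7.5,-3],
    [-24,0,-10,-4],
    [-30,0,-12.5,-5],
  ],
  jaw=0.6,
)

```text
t: 0.98
ee_pos: [400.0, -422.3, 231.5]
ee_rot: [-0.114, 0.114, -0.698, 0.698]
contact_force: [0.2, -0.7, 0.7]
gripper_width: 51.3
```

```bash
python3 -c "
from g import *
go([589,-284,130],18.2)"
```

```text
axes x [-0.948 -0.318 -0.   ] y [ 0.    -0.001 -1.   ] z [ 0.318 -0.948  0.001]
pos [ 400.  -422.3  231.5] t 0.97 F [ 0.2 -0.7  0.7] w 51.3 q [ 0.84  0.63 -0.19  1.7   0.15  0.82 -0.66]
SHIFT [-22.31  10.15  -7.11] TURN 0.3 (other -179.7 )
```

play_rows(
  targets=[
    [-5,1,-1.6,0],
    [-10.5,2,-3.5,0],
    [-15,5,-5,0],
    [-19,7,-6,0],
    [-21.5,8,-6.8,0],
  ],
)

```text
t: 1.6
ee_pos: [582.3, -288.1, 149.9]
ee_rot: [0.115, -0.115, 0.698, -0.697]
contact_force: [-0.4, 0.3, 0.8]
gripper_width: 50.9
```

play_rows(
  targets=[
    [0,0,0,0],
    [0,0,0,0],
  ],
)

```text
t: 1.85
ee_pos: [579.7, -292.2, 151.6]
ee_rot: [-0.113, 0.114, -0.698, 0.698]
contact_force: [-0.0, -0.1, 0.9]
gripper_width: 51.0
```

```bash
python3 -c "
from g import *
go([589,-284,90],18.2)
f=eyes.grab_frame('wrist');cv2.imwrite('pics/d_w.png',f['image'][:,:,::-1])"
```

```text
axes x [-0.949 -0.316  0.001] y [-0.001 -0.001 -1.   ] z [ 0.316 -0.949  0.001]
pos [ 579.7 -292.2  151.6] t 1.85 F [-0.  -0.1  0.9] w 51.0 q [ 0.47  0.81 -0.14  1.56  0.15  0.78 -0.98]
SHIFT [-1.15  6.16 -0.49] TURN 0.2 (other -179.8 )
```

View pics/d_w.png

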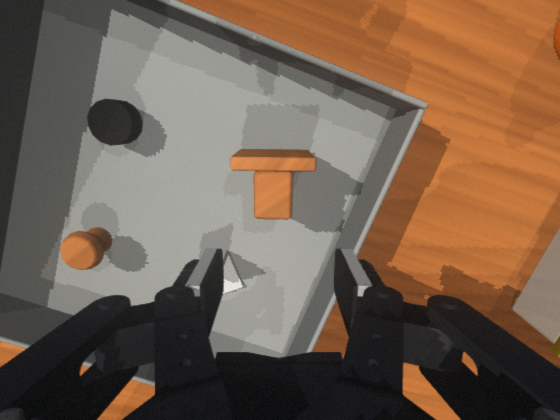

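The wrist view shows the pull square to the fingers: plate edge level at about row 160, bar centred near (273,195), fingers centred on column 279. I'll cross-check the position from this view.

```bash
python3 -c "
from g import *
from m import planepts,rect
f=eyes.grab_frame('wrist');I=f['image'];X=cloud(f)
hsv=cv2.cvtColor(I,cv2.COLOR_RGB2HSV)
roi=np.zeros(I.shape[:2],bool);roi[130:235,215:330]=1
m=roi&(hsv[...,1]>90)&(X[...,2]>58)
P=planepts(f,m,65);c,s,a=rect(P);print(c,s,a,X[m][:,2].mean())
for t in (17.5,18.5,19.5):
  e=np.array([np.cos(np.radians(t)),np.sin(np.radians(t))]);n=np.array([-e[1],e[0]])
  l=P@np.c_[e,n];b=l[l[:,0]<l[:,0].max()-13];print(t,np.ptp(l,axis=0),np.ptp(b[:,1]),e*((l[:,0].min()+l[:,0].max())/2-5)+n*(b[:,1].min()+b[:,1].max())/2)
"
```

```text
(596.281494140625, -282.3116760253906) (45.78972244262695, 59.03561782836914) 18.380483627319336 65.64782993240412
17.5 [46.17213425 59.03950571] 27.423665059727625 [ 591.62889012 -283.76035021]
18.5 [45.87000489 59.03398378] 27.623231041121983 [ 591.47236153 -283.64077521]
19.5 [46.53436831 59.01047954] 27.99029048291743 [ 591.58267084 -283.52410533]
```

play_rows(
  targets=[
    [-1.2,0,-0.45,0],
    [-1.2,2,-0.45,0],
    [-1.2,4.5,-0.45,0],
    [-1.2,7,-0.45,0],
    [-1.2,7,-0.45,0],
  ],
)

```text
t: 2.58
ee_pos: [589.7, -281.7, 79.8]
ee_rot: [0.113, -0.115, 0.699, -0.697]
contact_force: [-0.3, 0.2, 0.8]
gripper_width: 51.1
```

```bash
python3 -c "
from g import *
go([590,-284,16],18.3)"
```

```text
axes x [-0.948 -0.318  0.003] y [-0.003  0.002 -1.   ] z [ 0.318 -0.948 -0.003]
pos [ 589.7 -281.7   79.8] t 2.58 F [-0.3  0.2  0.8] w 51.1 q [ 0.44  0.92 -0.13  1.58  0.17  0.66 -1.01]
SHIFT [0.02 6.38 0.24] TURN 0.2 (other -179.8 )
```

play_rows(
  targets=[
    [0,1.5,0.2,0],
    [0,3,0.2,0],
    [0,4.5,0.2,0],
    [0,6.2,0.2,0],
    [0,6.3,0.2,0],
  ],
)

```text
t: 3.2
ee_pos: [590.1, -283.9, 16.4]
ee_rot: [0.113, -0.115, 0.698, -0.697]
contact_force: [0.2, 0.5, 0.4]
gripper_width: 51.0
```

```bash
python3 -c "
from g import *
go([590,-284,16],18.3)
f=eyes.grab_frame('wrist');cv2.imwrite('pics/e_w.png',f['image'][:,:,::-1])"
```

```text
axes x [-0.948 -0.318  0.002] y [-0.003  0.001 -1.   ] z [ 0.318 -0.948 -0.002]
pos [ 590.1 -283.9   16.4] t 3.2 F [0.2 0.5 0.4] w 51.0 q [ 0.44  1.01 -0.11  1.59  0.18  0.56 -1.02]
SHIFT [0.01 0.04 0.  ] TURN 0.2 (other -179.8 )
```

View pics/e_w.png

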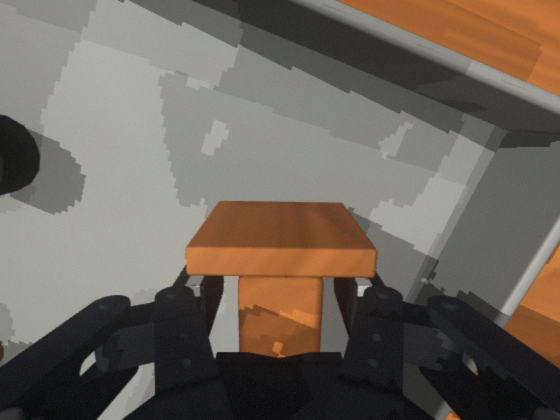

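The fingers stand evenly on either side of the bar (columns 238–322, fingers at about 205 and 352), behind the plate. Closing the jaws.

play_rows(
  targets=[
    [0,0,0,0],
    [0,0,0,0],
    [0,0,0,0],
    [0,0,0,0],
    [0,0,0,0],
  ],
  jaw=0,
)

```text
t: 3.88
ee_pos: [591.8, -284.8, 19.0]
ee_rot: [-0.114, 0.113, -0.698, 0.698]
contact_force: [-0.1, 0.5, 6.0]
gripper_width: 27.5
```

play_rows(
  targets=[
    [0,-0.5,0,0],
    [0,-2,0,0],
    [0,-5,0,0],
    [0,-8,0,0],
    [0,-11,0,0],
  ],
)

```text
t: 4.5
ee_pos: [591.2, -284.5, 130.0]
ee_rot: [-0.114, 0.114, -0.698, 0.698]
contact_force: [0.6, 0.2, -0.6]
gripper_width: 27.1
```

play_rows(
  targets=[
    [0,-2,0,0],
    [0,-2,0,0],
    [0,-2,0,0],
  ],
)

```text
t: 4.88
ee_pos: [590.6, -284.3, 147.7]
ee_rot: [0.113, -0.114, 0.698, -0.698]
contact_force: [-0.5, 1.0, -0.2]
gripper_width: 27.0
```

```bash
python3 -c "
from g import *
go([440,251,140],-9.95)
f=eyes.grab_frame('wrist');cv2.imwrite('pics/f_w.png',f['image'][:,:,::-1])
f=eyes.grab_frame('scene');cv2.imwrite('pics/f_s.png',f['image'][:,:,::-1])"
```

```text
axes x [-0.948 -0.318  0.001] y [-0.001  0.    -1.   ] z [ 0.318 -0.948 -0.001]
pos [ 590.6 -284.3  147.7] t 4.88 F [-0.5  1.  -0.2] w 27.0 q [ 0.45  0.83 -0.14  1.54  0.15  0.79 -1.  ]
SHIFT [ -2.72   0.81 -55.54] TURN 28.5 (other -151.5 )
```

View pics/f_w.png

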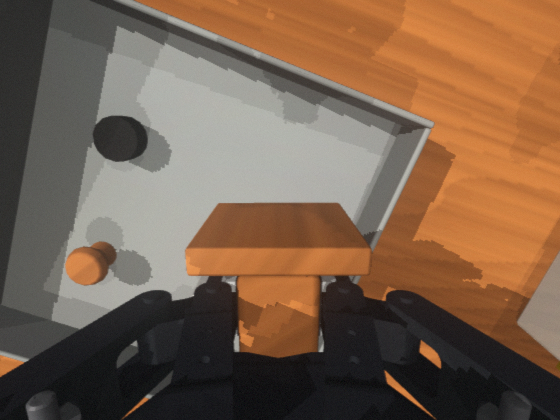

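View pics/f_s.png

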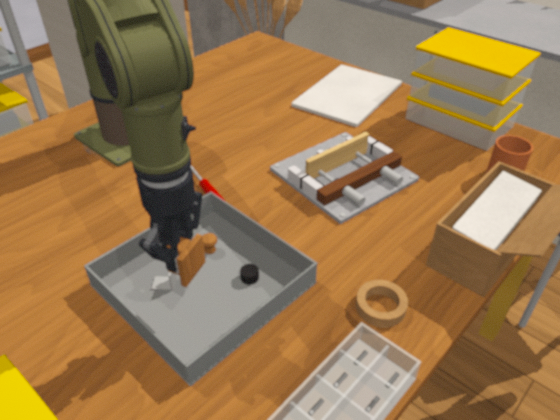

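The pull is held square in the jaws and lifted clear. The knob and foot haven't moved. Measuring its pose in the hand.

```bash
cat > inhand.py <<'E'
from g import *
from m import planepts
def inhand(show=True):
    f=eyes.grab_frame('wrist');I=f['image'];X=cloud(f)
    s=status.observe();q=s["ee_rot"];M=R.from_quat([q[1],q[2],q[3],q[0]]).as_matrix()
    hsv=cv2.cvtColor(I,cv2.COLOR_RGB2HSV)
    roi=np.zeros(I.shape[:2],bool);roi[190:360,170:390]=1
    T=(X-s["ee_pos"])@M   # tool coords
    top=roi&(hsv[...,0]<16)&(hsv[...,1]>110)&(T[...,1]<-35)&(T[...,1]>-58)
    h=np.nanmedian(T[top][:,1]);face=roi&(hsv[...,0]<16)&(hsv[...,1]>110)&(T[...,1]>-40)&(T[...,1]<10)&(T[...,0]<-15)
    t=T[top];print("top y",h.round(1),np.nanpercentile(t[:,1],[5,95]).round(1),"x range",np.nanpercentile(t[:,0],[1,99]).round(1),"plate z range",np.nanpercentile(t[t[:,0]<-20][:,2],[1,50,99]).round(1), "bar z",np.nanpercentile(t[t[:,0]>-10][:,2],[1,99]).round(1))
    F=T[face];
    if len(F)>50:
        A=np.c_[F[:,1:],np.ones(len(F))];k=np.linalg.lstsq(A,F[:,0],rcond=None)[0]
        print("back face n",len(F),"median x",np.median(F[:,0]).round(1),"slope y,z",k.round(3))
    # plane fit of top
    A=np.c_[t[:,[0,2]],np.ones(len(t))];print("top slopes x,z",np.linalg.lstsq(A,t[:,1],rcond=None)[0].round(3))
inhand()
E
python3 inhand.py
```

```text
top y -46.6 [-47.7 -38.8] x range [-27.4  11.6] plate z range [-29.   -0.4  28.6] bar z [-15.   13.8]
back face n 5436 median x -27.1 slope y,z [-1.0000e-03 -1.0000e-03 -2.7162e+01]
top slopes x,z [ -0.075   0.    -46.821]
```

play_rows(
  targets=[
    [-0.2,0,-4,2],
    [-0.4,0,-9,5],
    [-0.6,0,-14,8],
    [-0.8,0,-19,11],
    [-1,0,-24,14],
  ],
)

```text
t: 5.65
ee_pos: [523.9, -52.2, 147.8]
ee_rot: [0.027, -0.027, 0.707, -0.707]
contact_force: [1.0, 0.7, -1.1]
gripper_width: 27.6
```

play_rows(
  targets=[
    [0,0,0,0],
    [0,0,0,0],
  ],
)

```text
t: 5.9
ee_pos: [524.7, -54.2, 148.0]
ee_rot: [-0.028, 0.028, -0.706, 0.707]
contact_force: [-0.0, -0.9, -1.4]
gripper_width: 27.3
```

```bash
python3 -c "
from g import *
go([441,251,145],-9.95)"
```

```text
axes x [-0.997 -0.079  0.   ] y [-0.    -0.001 -1.   ] z [ 0.079 -0.997  0.001]
pos [524.7 -54.2 148. ] t 5.9 F [-0.  -0.9 -1.4] w 27.3 q [ 0.03  0.69 -0.03  1.94  0.04  0.51 -1.51]
SHIFT [  5.93   0.28 -31.09] TURN 14.5 (other -165.5 )
```

play_rows(
  targets=[
    [1,0,-5,2],
    [2.2,0,-11,5],
    [3.4,0,-17,8],
    [4.5,0,-23,11],
    [5.5,0,-28,14],
  ],
)

```text
t: 6.52
ee_pos: [448.4, 222.2, 148.1]
ee_rot: [-0.059, 0.06, 0.705, -0.705]
contact_force: [0.3, -0.8, -0.8]
gripper_width: 26.9
```

play_rows(
  targets=[
    [0.3,0,-2.5,0.5],
    [0.3,0,-2.5,0.5],
    [0.3,0,-2.5,0.5],
  ],
)

```text
t: 6.9
ee_pos: [449.8, 243.7, 148.1]
ee_rot: [0.063, -0.063, -0.704, 0.705]
contact_force: [-0.2, -0.8, -0.3]
gripper_width: 27.5
```

```bash
python3 -c "
from g import *
go([441.6,250.6,29.5],-9.95)"
```

```text
axes x [-0.984  0.177 -0.   ] y [ 0.    -0.002 -1.   ] z [-0.177 -0.984  0.002]
pos [449.8 243.7 148.1] t 6.9 F [-0.2 -0.8 -0.3] w 27.5 q [-0.67  0.68  0.13  1.99 -0.18  0.48 -2.15]
SHIFT [ 0.93 11.86 -0.56] TURN -0.2 (other 179.8 )
```

play_rows(
  targets=[
    [0.9,0,-0.5,0],
    [0.9,3,-0.5,0],
    [0.9,6,-0.5,0],
    [0.9,8.5,-0.5,0],
    [0.9,8.5,-0.5,0],
  ],
)

```text
t: 7.52
ee_pos: [439.6, 251.3, 62.1]
ee_rot: [0.063, -0.061, -0.704, 0.705]
contact_force: [0.5, 0.3, 0.3]
gripper_width: 27.5
```

play_rows(
  targets=[
    [0,1,0,0],
    [0,2,0,0],
    [0,3,0,0],
    [0,3.3,0,0],
    [0,3.3,0,0],
  ],
)

```text
t: 8.15
ee_pos: [440.8, 252.6, 30.1]
ee_rot: [0.062, -0.061, -0.704, 0.705]
contact_force: [-0.0, 0.1, -0.6]
gripper_width: 27.3
```

```bash
python3 -c "
from g import *
go([441.6,250.6,29.5],-9.95)
f=eyes.grab_frame('wrist');cv2.imwrite('pics/g_w.png',f['image'][:,:,::-1])
f=eyes.grab_frame('top');cv2.imwrite('pics/g_t.png',cv2.resize(f['image'][140:280,90:270,::-1],None,fx=4,fy=4))"; python3 inhand.py
```

```text
axes x [-0.985  0.173  0.   ] y [-0. -0. -1.] z [-0.173 -0.985  0.   ]
pos [440.8 252.6  30.1] t 8.15 F [-0.   0.1 -0.6] w 27.3 q [-0.64  0.89  0.06  2.05 -0.22  0.2  -2.14]
SHIFT [-0.11  0.06  0.18] TURN -0.0 (other 180.0 )
top y -46.7 [-47.7 -38.9] x range [-27.4  11.7] plate z range [-29.   -0.4  28.4] bar z [-14.2  14.6]
back face n 5380 median x -27.0 slope y,z [-1.0000e-03 -1.0000e-03 -2.7042e+01]
top slopes x,z [-7.4000e-02  1.0000e-03 -4.6852e+01]
```

View pics/g_w.png

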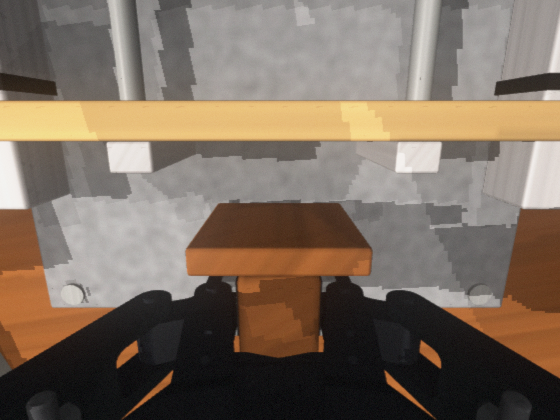

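View pics/g_t.png

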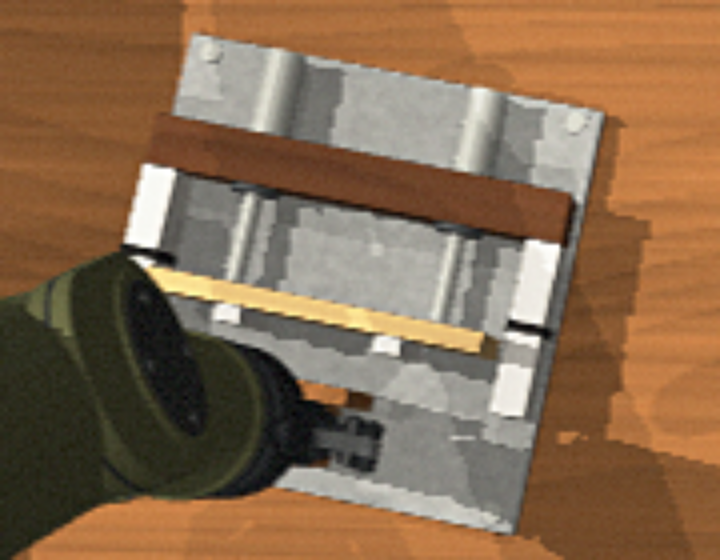

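The front is parallel to the plate. Strip inner edges are at columns 153 and 396, and the plate spans 187–370. I'll measure the offsets in the tool frame.

```bash
cat > jigm.py <<'E'
from g import *
def jig():
    f=eyes.grab_frame('wrist');I=f['image'];X=cloud(f)
    s=status.observe();q=s["ee_rot"];M=R.from_quat([q[1],q[2],q[3],q[0]]).as_matrix()
    hsv=cv2.cvtColor(I,cv2.COLOR_RGB2HSV);T=(X-s["ee_pos"])@M
    z=X[...,2]
    fr=(hsv[...,0]>15)&(hsv[...,0]<32)&(hsv[...,1]>70)&(abs(z-70)<4)
    t=T[fr]; 
    from collections import defaultdict
    for lo,hi in((-60,-20),(-20,20),(20,60)):
        k=t[(t[:,2]>lo)&(t[:,2]<hi)]; 
        if len(k): print("front z",lo,hi,"x near/far",np.percentile(k[:,0],[1,99]).round(1))
    st=(hsv[...,1]<40)&(hsv[...,2]>170)&(abs(z-70)<4)
    for sg in(-1,1):
        k=T[st&(T[...,2]*sg>20)&(T[...,2]*sg<75)]
        if len(k): print("strip",sg,len(k),"z",np.percentile(k[:,2],[1,99]).round(1),"x",np.percentile(k[:,0],[1,99]).round(1))
    mk=(hsv[...,2]<60)&(abs(z-42)<4)&(abs(T[...,2])>95)
    for sg in (-1,1):
        k=T[mk&(T[...,2]*sg>0)]
        if len(k): print("mark",sg,len(k),np.median(k,0).round(1))
    print("pos",s["ee_pos"].round(1),"F",s["contact_force"].round(2),"t",round(s["t"],2))
jig()
E
python3 jigm.py
```

```text
front z -60 -20 x near/far [-71.6 -59.7]
front z -20 20 x near/far [-71.6 -59.7]
front z 20 60 x near/far [-71.6 -59.8]
strip -1 1284 z [-53.1 -40.1] x [-59.5 -50.1]
strip 1 1409 z [36.3 49.9] x [-59.5 -50. ]
mark -1 254 [ -79.7  -11.4 -102.5]
mark 1 357 [-79.6 -12.8 100. ]
pos [441.1 252.8  30.5] F [ 0.49  0.39 -0.77] t 8.35
```

play_rows(
  targets=[
    [-0.5,0,-0.15,0],
    [-1.2,0,-0.15,0],
    [-2,0,-0.15,0],
    [-2.6,0,-0.15,0],
    [-2.9,0,-0.15,0],
  ],
)

```text
t: 8.98
ee_pos: [470.4, 248.8, 30.2]
ee_rot: [0.062, -0.062, -0.704, 0.704]
contact_force: [-0.2, 0.6, -0.8]
gripper_width: 27.3
```

play_rows(
  targets=[
    [-0.1,0,0,0],
    [-0.2,0,0,0],
    [-0.3,0,0,0],
    [-0.4,0,0,0],
    [-0.5,0,0,0],
  ],
)

```text
t: 9.6
ee_pos: [474.4, 248.3, 30.3]
ee_rot: [0.062, -0.061, -0.704, 0.704]
contact_force: [-0.7, 1.2, -0.4]
gripper_width: 27.1
```

```bash
python3 jigm.py
```

```text
front z -60 -20 x near/far [-39.1 -27.2]
front z -20 20 x near/far [-39.1 -27.4]
front z 20 60 x near/far [-39.1 -27.2]
strip -1 1038 z [-51.5 -38.7] x [-26.8 -17.2]
strip 1 1080 z [37.9 51.2] x [-26.9 -17.4]
mark -1 218 [ -47.3  -10.5 -100.8]
mark 1 542 [-46.3 -13.1 102.5]
pos [474.6 248.3  30.3] F [-0.75 -0.09 -0.62] t 9.65
```

The plate is just touching and centred between the strips. Pressing slowly now.

play_rows(
  targets=[
    [-0.15,0,0,0],
    [-0.3,0,0,0],
    [-0.45,0,0,0],
    [-0.6,0,0,0],
    [-0.75,0,0,0],
  ],
)

```text
t: 10.28
ee_pos: [481.3, 247.0, 30.2]
ee_rot: [0.062, -0.061, -0.704, 0.705]
contact_force: [-4.2, 0.9, 0.6]
gripper_width: 27.5
```

play_rows(
  targets=[
    [-0.15,0,0,0],
    [-0.3,0,0,0],
    [-0.45,0,0,0],
    [-0.6,0,0,0],
    [-0.75,0,0,0],
  ],
)

```text
t: 10.9
ee_pos: [487.5, 245.8, 30.0]
ee_rot: [0.063, -0.06, -0.704, 0.705]
contact_force: [-6.7, 1.9, 1.7]
gripper_width: 27.2
```

```bash
python3 jigm.py; python3 inhand.py
```

```text
front z -60 -20 x near/far [-39.  -27.2]
front z -20 20 x near/far [-39.  -27.1]
front z 20 60 x near/far [-38.9 -27.2]
strip -1 1044 z [-51.7 -38.7] x [-26.7 -16.9]
strip 1 1094 z [37.7 51.2] x [-26.7 -17.1]
mark -1 3 [-82.6  -9.4 -96.2]
mark 1 30 [-82.4 -11.2  99.9]
pos [487.7 245.8  30. ] F [-6.36  2.33  1.77] t 10.95
top y -46.8 [-47.8 -42.7] x range [-27.5  11.6] plate z range [-29.3  -0.4  28.6] bar z [-14.   13.6]
back face n 332 median x -39.2 slope y,z [-2.7100e-01  1.0000e-03 -4.5111e+01]
top slopes x,z [-3.5000e-02  0.0000e+00 -4.6861e+01]
```

play_rows(
  targets=[
    [-0.15,0,0,0],
    [-0.3,0,0,0],
    [-0.45,0,0,0],
    [-0.6,0,0,0],
    [-0.7,0,0,0],
  ],
)

```text
t: 11.62
ee_pos: [492.6, 244.8, 29.8]
ee_rot: [0.063, -0.059, -0.704, 0.705]
contact_force: [-10.1, 1.8, 2.4]
gripper_width: 27.3
```

play_rows(
  targets=[
    [0,0,0,0],
    [0,0,0,0],
    [0,0,0,0],
  ],
)

```text
t: 12.0
ee_pos: [492.5, 244.8, 29.8]
ee_rot: [0.063, -0.059, -0.704, 0.705]
contact_force: [-9.5, 2.8, 3.2]
gripper_width: 27.4
```

```bash
python3 jigm.py; python3 inhand.py; python3 -c "
from g import *
f=eyes.grab_frame('wrist');cv2.imwrite('pics/h_w.png',f['image'][:,:,::-1])
f=eyes.grab_frame('scene');cv2.imwrite('pics/h_s.png',cv2.resize(f['image'][105:225,240:440,::-1],None,fx=4,fy=4))
f=eyes.grab_frame('top');cv2.imwrite('pics/h_t.png',cv2.resize(f['image'][140:280,90:270,::-1],None,fx=4,fy=4))"
```

```text
front z -60 -20 x near/far [-39.2 -27.1]
front z -20 20 x near/far [-39.1 -27.4]
front z 20 60 x near/far [-39.1 -27.2]
strip -1 1059 z [-51.9 -38.7] x [-27.  -17.3]
strip 1 1145 z [37.5 51.2] x [-26.8 -17.2]
mark 1 12 [-77.5  -9.2  96.7]
pos [492.5 244.8  29.8] F [-10.4    2.41   1.99] t 12.05
top y -46.8 [-47.8 -42.9] x range [-27.4  11.7] plate z range [-29.2  -0.4  28.6] bar z [-14.   13.5]
back face n 399 median x -39.0 slope y,z [ -0.04   -0.    -39.962]
top slopes x,z [-3.5000e-02 -1.0000e-03 -4.6879e+01]
```

View pics/h_w.png

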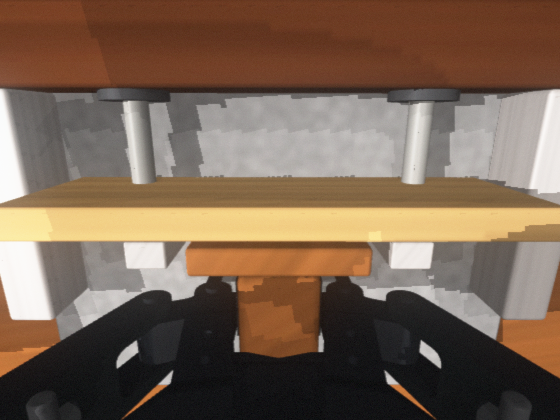

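View pics/h_s.png

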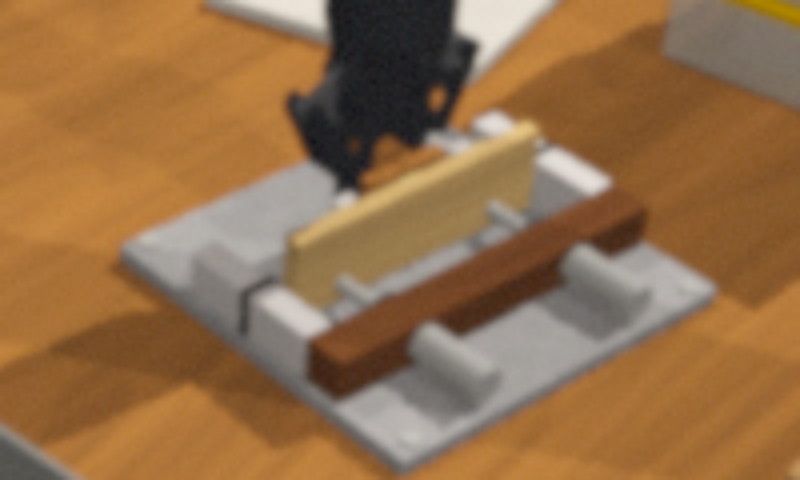

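View pics/h_t.png

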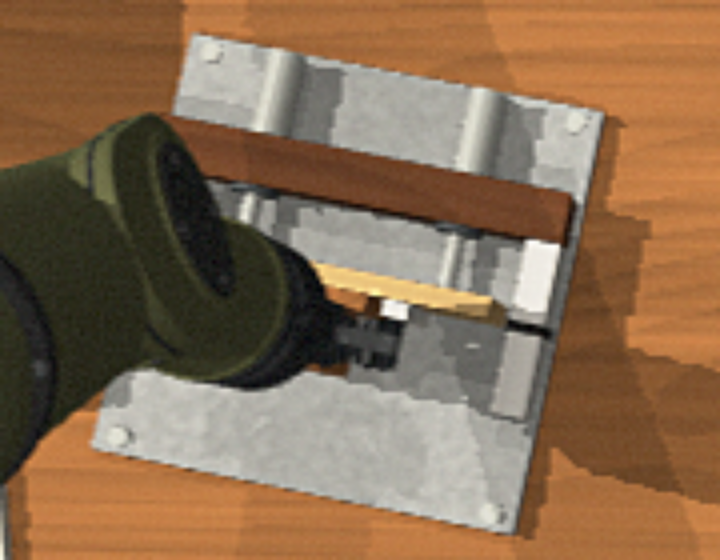

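The plate lies flat on the front, between the strips, with the front's face about level with the marks and roughly 10 N on the wrist. I'll nudge 1 mm, then hold.

play_rows(
  targets=[
    [-0.1,0,0,0],
    [-0.1,0,0,0],
    [-0.1,0,0,0],
    [-0.1,0,0,0],
    [-0.1,0,0,0],
  ],
)

```text
t: 12.88
ee_pos: [493.3, 244.7, 29.8]
ee_rot: [0.064, -0.058, -0.704, 0.705]
contact_force: [-9.7, 2.8, 2.6]
gripper_width: 27.2
```

play_rows(
  targets=[
    [0,0,0,0],
    [0,0,0,0],
    [0,0,0,0],
    [0,0,0,0],
    [0,0,0,0],
  ],
)

```text
t: 13.5
ee_pos: [493.3, 244.6, 29.8]
ee_rot: [0.064, -0.059, -0.704, 0.705]
contact_force: [-8.9, 2.6, 2.8]
gripper_width: 27.4
```

play_rows(
  targets=[
    [0,0,0,0],
    [0,0,0,0],
    [0,0,0,0],
    [0,0,0,0],
    [0,0,0,0],
  ],
)

```text
t: 14.12
ee_pos: [493.3, 244.6, 29.8]
ee_rot: [0.064, -0.058, -0.704, 0.705]
contact_force: [-8.7, 1.6, 2.4]
gripper_width: 27.2
```

play_rows(
  targets=[
    [0,0,0,0],
    [0,0,0,0],
    [0,0,0,0],
    [0,0,0,0],
    [0,0,0,0],
  ],
)

```text
t: 14.75
ee_pos: [493.3, 244.7, 29.8]
ee_rot: [0.064, -0.058, -0.704, 0.705]
contact_force: [-10.4, 2.0, 2.6]
gripper_width: 27.2
```

play_rows(
  targets=[
    [0,0,0,0],
    [0,0,0,0],
    [0,0,0,0],
    [0,0,0,0],
    [0,0,0,0],
  ],
)

```text
t: 15.38
ee_pos: [493.2, 244.7, 29.8]
ee_rot: [0.064, -0.058, -0.704, 0.705]
contact_force: [-9.7, 2.8, 3.9]
gripper_width: 27.3
```

play_rows(
  targets=[
    [0,0,0,0],
    [0,0,0,0],
    [0,0,0,0],
    [0,0,0,0],
    [0,0,0,0],
  ],
)

```text
t: 16.0
ee_pos: [493.3, 244.7, 29.8]
ee_rot: [0.064, -0.058, -0.704, 0.705]
contact_force: [-10.6, 2.7, 2.8]
gripper_width: 27.2
```

```bash
python3 jigm.py; python3 inhand.py; python3 - <<'E'
from m import *
f=eyes.grab_frame("top");I=f["image"];hsv=cv2.cvtColor(I,cv2.COLOR_RGB2HSV);X=cloud(f)
roi=np.zeros(I.shape[:2],bool);roi[190:235,165:225]=1
y=roi&(hsv[...,0]>15)&(hsv[...,0]<32)&(hsv[...,1]>70)&(X[...,2]>64)
P=planepts(f,y,70);ex=np.array([np.cos(np.radians(9.95)),-np.sin(np.radians(9.95))])
d=(P-[497.7,240.7])@ex;print(len(P),"front x range in jig",np.percentile(d,[1,99]).round(1))
E
```

```text
front z -60 -20 x near/far [-39.2 -27.2]
front z -20 20 x near/far [-39.1 -27.2]
front z 20 60 x near/far [-39.1 -27.2]
strip -1 1063 z [-51.8 -38.8] x [-27.  -17.4]
strip 1 1132 z [37.5 51.1] x [-26.8 -17.4]
mark 1 6 [-76.8  -9.7  96.7]
pos [493.2 244.7  29.8] F [-9.31  2.7   3.  ] t 16.05
top y -46.8 [-47.8 -43.2] x range [-27.3  11.8] plate z range [-29.2  -0.5  28.5] bar z [-14.   13.5]
back face n 389 median x -39.0 slope y,z [-4.700e-02  1.000e-03 -4.013e+01]
top slopes x,z [-3.1000e-02 -2.0000e-03 -4.6865e+01]
255 front x range in jig [-4.2 32.4]
```

```bash
python3 -c "
from cell import *
print(ctrl.sign_off())"
```

```text
the job is handed in; nothing more can be done
None
```

I took the pull out of the bin, set it against the drawer front between the two strips and pressed it back. It was held still for over 3 s and handed in at about 16 s, still gripped and pressing. No verdict was reported, so what follows is from my own last checks.

| Check | Last reading |
|---|---|
| Push along the jig | about 9.5–10 N on the wrist sensor (readings 9–11 N) |
| Front pushed back | about 19 mm from arm travel |
| Back plate to face | within about 0.3 mm and parallel |
| Sideways offset from the middle of the gap | about 0.2 mm |
| Lower edge above the base board | about 4–5 mm |
| Tool tilt | under 0.01 rad |
| Grip width | steady at 27.2–27.4 mm |

- **Top-camera check:** its far edge put the front about 20 mm back. Its near edge was unusable because the mask picked up other pixels, so it only partly confirms the arm-travel figure.
- **Black marks:** in the last pictures the arm hid one mark from the top camera, and the wrist camera could barely see either. I judged the face roughly level with the mark that stayed visible in the top and scene pictures, taken before the final 1 mm nudge.
- **Upward force:** the wrist also read about 3 N upward while pressing. I did not find out why.
- **Closing the grip:** the fingertips touched the bin floor with about 6 N. In the wrist view after the lift, the knob and rubber foot looked unmoved. I did not measure the other things again at the end.

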